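# Bolt the slatted crate in the kitchen

## Robot

A 7-joint arm with a two-finger parallel gripper is mounted at the origin on the work surface. World frame = base frame: x ahead of the robot, y to its left, z up, the work surface at z = 0. Lengths are in m, angles in rad, forces in N, time in s.
With the tool pointing down it reaches from about 0.425 to 0.925 m from the base axis. Payload 6.8 kg.
Tool frame: the origin (TCP) lies midway between the tips of the shut fingers; the grasp point (between the pads) lies 19 mm behind it; z points along the fingers, y is the line along which they close (so a half turn about z gives the same grasp; the last joint's range is limited). The gripper opens to 85 mm and grips with 20 to 120 N. Pads are 22 mm wide; open, the fingers measure 114 mm over their backs; the gripper's body (76 mm by 85 mm) begins 54 mm behind the grasp point. The pads swing forward as they close: fully open they stand 13 mm farther back than shut.
Start: joints at [1.183, 0.477, 0.022, 1.555, -0.011, 1.109, -0.083], TCP at [0.186, -0.649, 0.231] pointing down, gripper open.
Joint ranges: [-2.96, 2.96], [-0.34, 2.1], [-1.41, 1.46], [0.24, 2.44], [-1.37, 4.51], [0.17, 1.92], [-2.96, 2.96]. Speed limits (rad/s): [2.39, 2.39, 3.14, 3.14, 3.14, 3.14, 3.14].

## Interface

Orientations are given as a rotation vector (axis times angle).
In Python, from bench import r gives the robot as it stands. The module is installed in compiled form; this text tells all that it offers.
- The arm moves only by the tool apply_moves, never from a script. Its argument "rows" is a list of rows, each a list of 6 numbers: the shift along the tool's x, y, z scaled (see below), then the turn, a rotation vector about the tool's x, y, z scaled (see below). A call has 1 to 5 rows; each row is the pose to reach, as a shift and turn from the pose commanded when the call began, along the tool's axes at that moment; what a row does not reach only later rows make up. The controller multiplies each number of a shift by 0.25 m and each number of a turn by 90 degrees. A row lasts 1/8 s, in which the tool goes at most 62.5 mm and 10.7 degrees, less where a joint would pass 70% of its speed; a pose out of reach is approached as far as the arm can. A call with a number of a shift or a turn outside -1 to 1 is refused whole. A call with a gripper value outside its range is refused whole. "claw" is the opening, from 0 (shut) to 1 (fully open), set as the call begins (left out, the last holds). The fingers move at their own pace and stop on an object; "newtons" is the grip in N (left out, the last holds). Time passes only in rows, so rows that repeat a pose let the fingers close. It gives the time, the measured TCP pose, the force, the opening and the grip force at its end, in the units of the state.
- r.get_obs(): the state, without advancing time (a new reading comes with each control period).
- r.grab_frame(name): name is "scene" or "top"; returns a dict with "pixels" (420x560x3 uint8, red, green, blue), "intrinsics" (3x3 intrinsics, pixels), "dist" ([k1, k2, p1, p2, k3] as OpenCV has them; the pictures are not rectified), "eye" and "attitude" of the camera in the world. Camera axes: x right, y up, looking along -z (the intrinsics and any distortion apply to the point x, -y, -z); pixel columns grow to the right and rows downward; lengths in m; the calibration is good to about 2 mm. A picture is of the moment at which its call begins. There is no depth.
- r.hand_in(): hands the job in; it is judged then, once.
Trained networks look in a picture, given as the dict that the camera call returned (one of the last four; its "shot" number tells which), for a name from the list of things; names that differ only in an ending like _2 or _b are one class to them, and where a whole thing is asked for, a point or a joint stands for the part that bears it (a point fixed in the world has none). Each returns a list of dicts, best first, with "conf" (0 to 1); they miss things now and then, are a little off and sometimes report something else, mostly with a low value. They report only what shows in the picture. A call takes as long as a camera call.
- r.search_frame(picture, thing): "rect" ([left, top, width, height] in pixels, round what is visible of it).
- r.outline_of(picture, thing): "pixels" (420x560 bool, what is visible of it) and "rect" ([left, top, width, height] in pixels, round what is visible of it).
- r.landmark_of(picture, thing): "point" ([column, row] in pixels: a listed point, or the origin of a listed thing).
The state is a dict: "clock": time; "joints": joint angles; "qvel": joint speeds; "tau": joint torques, N m; "tcp_pos": TCP position; "orientation": TCP orientation; "contact_force": force on the tool from outside, world axes, zero at the start; "moment": the same for the moment, N m; "grip_width": finger opening in m; "gripper_force": force on a finger pad.
Only numpy, scipy, OpenCV 4.12 (cv2) and the standard library are available. Lean on these libraries where they do the work, as an engineer would, in place of code of your own. Each camera call takes 0.05 s, during which the arm holds its last target. There are 200 camera calls.

## Task

Two lidded wooden crates stand on the draining board, each with a steel barrel bolt on its lid. Slide the bolt of the longer crate, the one with the slatted lid, fully home through its keeper and let go of it. Leave the bolt of the shorter crate with the plain board lid as it is.

Things in the scene. Friction and masses are not known exactly. Their poses are not given: they have to be found in the camera images.
- slat_crate_bolt (a joint): Travel (m) of the steel barrel bolt on the long crate with the slatted lid. 0 = fully drawn, 0.060 = fully home at its stop; starts between 0 and 0.012. At 0.015 the tip enters the keeper, at 0.035 it is flush with the keeper's far side. Slides stiffly (about 3 N) and stays where it is left.
- slat_crate_knob (a point): Centre of that bolt's upright round steel knob, 18 mm across and 36 mm tall (18 mm above and below this point), 49 mm above the flat lid; it moves with the bolt. x axis: the level direction in which the bolt slides home; z up. The rod's guide straps, 28 mm wide, top out 21 mm below this point; nothing else on the crate is higher.
- slat_crate_keeper (a point): Middle of that bolt's keeper, a fixed steel strap 20 mm long, 28 wide, 28 high, in line with the rod, 16 mm above the lid, 105 mm from the knob along the slide when drawn, 45 mm when home. It sits on the rail at the end of the cream wooden crate (fixed; 350 mm long along the slide, 200 wide, 130 high; three-slat lid).
- board_crate_knob (a point): Centre of the knob of a bolt of the same kind on the other crate (fixed, shorter: 270 mm long, 160 wide, 100 high, lid of one plain board), 49 mm above its lid. That bolt is drawn or part drawn, and is to be left as it is. Axes as for the other knob.

How it is judged:
At the end, for the whole second after the job is handed in: The slatted crate's bolt is through its keeper, within 14 mm of fully home (travel above 0.046 m), and at rest; the other crate's bolt is within 10 mm of where it started (value of joint slat_crate_bolt above 0.046 m and velocity of joint slat_crate_bolt between -0.01 and 0.01 m/s and distance of board_crate_knob from where it was at the start of the episode below 0.01 m); the robot touches nothing.
It fails at once if the bolt of the shorter crate was moved by more than 10 mm (distance of board_crate_knob from where it was at the start of the episode above 0.01 m).
It also fails if it takes over 29 s, if anything falls off the work surface, if the arm or the gripper's body presses on something with over 40 N, if the wrist force passes 120 N, or if a joint passes its speed limit or range.

## Working session

There is one attempt and no reset: what is moved stays moved. The work goes in short steps, Python scripts to look and compute and a tool call to move; the robot and the scene stay as the last step left them, time stands still between calls to the robot, and variables do not carry over. Pictures are saved under pics/ and viewed, at most 10 in all, crops included, and the job is handed in when it is done.

Besides the shell and the picture viewer there is one more tool, called as a command line: name --pt "numbers of a row" for each row, then --argument value for the rest. apply_moves: Moves the arm, as the interface text tells. Its arguments: {"type":"object","properties":{"rows":{"type":"array","items":{"type":"array","items":{"type":"number"}}},"claw":{"type":"number"},"newtons":{"type":"number"}},"required":["rows"]}

```bash
mkdir -p pics
cat > h.py <<'E'
import numpy as np, cv2
from scipy.spatial.transform import Rotation as R
from bench import r
def att(p):
    a=np.array(p["attitude"],float)
    if a.shape==(3,3): return a
    return R.from_rotvec(a).as_matrix() if a.size==3 else R.from_quat(a).as_matrix()
def ray(p,uv):
    n=cv2.undistortPoints(np.array([[uv]],float),np.array(p["intrinsics"]),np.array(p["dist"]))[0,0]
    d=att(p)@np.array([n[0],-n[1],-1.]); return np.array(p["eye"]),d/np.linalg.norm(d)
def tri(rs):
    A=sum(np.eye(3)-np.outer(d,d) for o,d in rs); b=sum((np.eye(3)-np.outer(d,d))@o for o,d in rs)
    x=np.linalg.solve(A,b); return x,[np.linalg.norm((np.eye(3)-np.outer(d,d))@(x-o)) for o,d in rs]
def atz(ry,z): o,d=ry; return o+d*(z-o[2])/d[2]
def proj(p,X):
    c=att(p).T@(np.array(X)-p["eye"]); c=np.array([c[0],-c[1],-c[2]])
    return cv2.projectPoints(c[None],np.zeros(3),np.zeros(3),np.array(p["intrinsics"]),np.array(p["dist"]))[0][0,0]
E
python3 - <<'E'
from h import *
P={n:r.grab_frame(n) for n in("scene","top")}
for n,p in P.items():
    cv2.imwrite(f"pics/{n}1.png",p["pixels"][:,:,::-1]); print(n,p["eye"],p["attitude"])
    for t in("slat_crate_knob","slat_crate_keeper","board_crate_knob"):
        print(t,[(np.round(d["point"],1),round(d["conf"],2)) for d in r.landmark_of(p,t)][:4])
for t in("slat_crate_knob","slat_crate_keeper","board_crate_knob"):
    L=[r.landmark_of(P[n],t) for n in P]
    if all(L): print(t,tri([ray(P[n],l[0]["point"]) for n,l in zip(P,L)]))
print(r.get_obs())
E
```

```text
scene [ 1.01374176 -0.24708309  0.74478663] [0.71801639 0.42304365 1.05485239]
slat_crate_knob [(array([371.5, 182.6]), 0.6)]
slat_crate_keeper [(array([377.9, 220.6]), 0.91)]
board_crate_knob [(array([166.3, 256.4]), 0.71)]
top [0.45593499 0.02558879 1.01108459] [ 0.08994402 -0.12897224 -1.58336921]
slat_crate_knob [(array([169.8, 226.4]), 0.58)]
slat_crate_keeper [(array([192.7, 191.1]), 0.58)]
board_crate_knob [(array([380.9, 233.9]), 0.86)]
slat_crate_knob (array([0.5252549 , 0.23290497, 0.18117129]), [np.float64(0.006168609805753809), np.float64(0.006168609805753805)])
slat_crate_keeper (array([0.60840769, 0.19214643, 0.15529976]), [np.float64(0.0035218784795458626), np.float64(0.003521878479545938)])
board_crate_knob (array([ 0.50617486, -0.23371425,  0.15009044]), [np.float64(0.002322883562793035), np.float64(0.0023228835627930023)])
{'clock': 0.7, 'joints': array([ 1.18292379,  0.47697114,  0.02239812,  1.55541531, -0.01147114,
        1.10932829, -0.08307628]), 'qvel': array([-0.0004461 ,  0.00068163, -0.00175676,  0.00084774,  0.00164871,
       -0.00151785,  0.00027083]), 'tau': array([-1.34029742e-03, -5.96157324e+01,  1.60591654e+00, -2.81491828e+01,
        1.25147516e-02,  1.65453541e-03, -1.52782267e-06]), 'tcp_pos': array([ 0.18639103, -0.64875662,  0.23132077]), 'orientation': array([ 3.11089276e+00,  4.38059003e-01, -1.43506876e-05]), 'contact_force': array([ 0.29393102, -0.32805418,  0.04214748]), 'moment': array([-0.07985436,  0.00264085,  0.00225108]), 'gripper_force': 0.0, 'grip_width': 0.08517589982969867}
```

View pics/scene1.png

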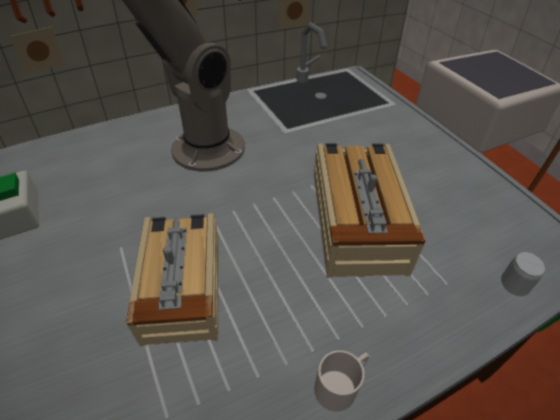

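View pics/top1.png

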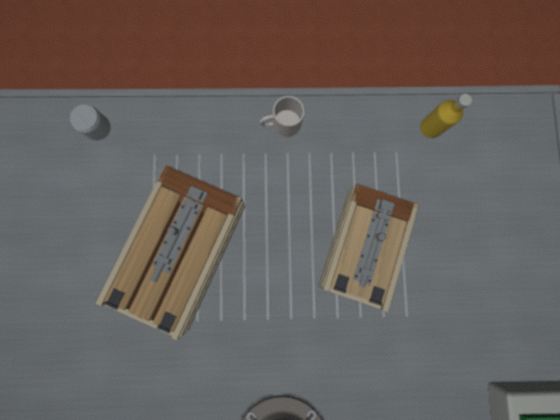

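The slatted crate is on the left in the top view (knob near (177,231), keeper near (195,195)) and on the right in the scene view (knob near (371,182), keeper near (376,222)). I'll enlarge both to pin these down.

Run:
```python
from h import *
P={n:r.grab_frame(n) for n in("scene","top")}
a=P["scene"]["pixels"][140:250,320:420]; b=P["top"]["pixels"][175:285,135:235]
im=np.hstack([cv2.resize(c,None,fx=4,fy=4,interpolation=cv2.INTER_CUBIC) for c in(a,b)])
im=cv2.convertScaleAbs(im,alpha=1.5); cv2.imwrite("pics/c1.png",im[:,:,::-1])
p=P["top"]
for z,l in((.179,"slat_crate_knob"),(.146,"slat_crate_keeper"),(.149,"board_crate_knob")):
  for n in P:
    for d in r.landmark_of(P[n],l)[:2]: print(l,n,d["point"],d["conf"],atz(ray(P[n],d["point"]),z))
```

```text
slat_crate_knob scene [369.8, 185.3] 0.65 [0.52751681 0.21941839 0.179     ]
slat_crate_knob top [170.9, 230.4] 0.6 [0.51993481 0.236392   0.179     ]
slat_crate_keeper scene [378.3, 222.7] 0.57 [0.60623064 0.19255324 0.146     ]
slat_crate_keeper top [194.9, 192.3] 0.78 [0.6091844  0.19200355 0.146     ]
board_crate_knob scene [167.7, 255.9] 0.7 [ 0.50395571 -0.2329998   0.149     ]
board_crate_knob top [382.2, 236.6] 0.6 [ 0.50075943 -0.23437077  0.149     ]
```

View pics/c1.png

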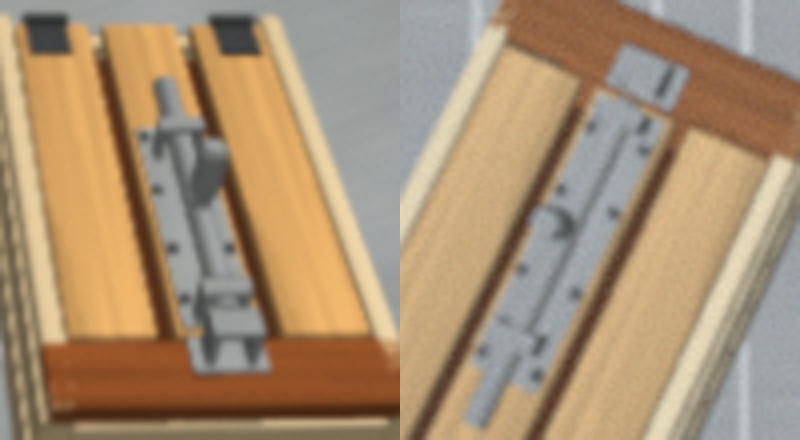

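The crop shows the knob centre at about (372,183) in scene and (173,230) in top. The keeper is at about (379,221) and (196,194). The slide runs toward the brown end rail.

Run:
```python
from h import *
P={n:r.grab_frame(n) for n in("scene","top")}
K=tri([ray(P["scene"],(372,183)),ray(P["top"],(173,230))]); Q=tri([ray(P["scene"],(379.3,221.5)),ray(P["top"],(195.8,193.5))])
print(K,Q)
print(atz(ray(P["scene"],(372,183)),.179),atz(ray(P["top"],(173,230)),.179))
# rod ends in top: at z .146
e=[atz(ray(P["top"],(135+(u-400)/4,175+v/4)),.146) for u,v in((485,395),(633,115))]
d=e[1]-e[0]; print("rod",e,np.degrees(np.arctan2(d[1],d[0])))
# crate side edges (top), cream right side upper edge z .13
e=[atz(ray(P["top"],q),.13) for q in((103,303),(168,167))]+[atz(ray(P["top"],q),.13) for q in((180,336),(243,201))]
for i in(0,2): d=e[i+1]-e[i]; print(np.degrees(np.arctan2(d[1],d[0])),np.linalg.norm(d))
d=Q[0]-K[0]; print(np.degrees(np.arctan2(d[1],d[0])),np.linalg.norm(d[:2]))
Rt=R.from_rotvec(r.get_obs()["orientation"]).as_matrix(); print(Rt)
```

```text
(array([0.52059945, 0.23205786, 0.17570437]), [np.float64(0.0007302815953120045), np.float64(0.0007302815953119021)]) (array([0.60677856, 0.19090374, 0.15076399]), [np.float64(0.002195960522496603), np.float64(0.0021959605224966365)])
[0.52323458 0.22853779 0.179     ] [0.52073304 0.23188489 0.179     ]
rod [array([0.42662333, 0.27482246, 0.146     ]), array([0.58266069, 0.19541398, 0.146     ])] -26.971854492055154
-23.772219196128162 0.3375959910946581
-25.044121057673987 0.3317404621325489
-25.52641811075582 0.0955013080524138
[[ 9.61121949e-01  2.76124246e-01  2.17187979e-05]
 [ 2.76124246e-01 -9.61121949e-01 -6.78697834e-06]
 [ 1.90003641e-05  1.25202005e-05 -1.00000000e+00]]
```

apply_moves --pt "0.99 -0.55 -0.32 0 0 -0.58" --pt "0.99 -0.55 -0.32 0 0 -0.58" --pt "0.99 -0.55 -0.32 0 0 -0.58" --pt "0.99 -0.55 -0.32 0 0 -0.58" --pt "0.99 -0.55 -0.32 0 0 -0.58" --claw 0

```text
clock: 1.82
tcp_pos: [0.3887, -0.4458, 0.3125]
orientation: [2.593, 1.772, 0.001]
contact_force: [0.9, -0.3, 0.1]
grip_width: 0.0001
gripper_force: 0.0
```

```bash
cat > go.py <<'E'
from h import *
import sys
def plan(x,y,z,yaw):
    o=r.get_obs(); Rt=R.from_rotvec(o["orientation"]); p=np.array(o["tcp_pos"])
    m=Rt.as_matrix(); cy=np.degrees(np.arctan2(m[1,0],m[0,0]))
    T=R.from_euler("z",yaw,degrees=True)*R.from_euler("x",180,degrees=True)
    print("t",o["clock"],"p",p.round(4),"yaw",round(cy,1),"F",np.round(o["contact_force"],1),"q7",o["joints"][6].round(2),"w",round(o["grip_width"],4))
    print("shift",(Rt.inv().apply(np.array([x,y,z])-p)/.25).round(3),"turn",((Rt.inv()*T).as_rotvec()/(np.pi/2)).round(3))
if __name__=="__main__": plan(*map(float,sys.argv[1:]))
E
python3 go.py 0.5 -0.15 0.3 115
```

```text
t 1.825 p [ 0.3887 -0.4458  0.3125] yaw 68.7 F [ 0.9 -0.3  0.1] q7 0.31 w 0.0001
shift [ 1.264 -0.015  0.05 ] turn [ 0.001  0.    -0.514]
```

apply_moves --pt "0.99 0 0 0 0 -0.55" --pt "0.99 0 0 0 0 -0.55" --pt "0.99 0 0 0 0 -0.55" --pt "0.99 0 0 0 0 -0.55" --pt "0.99 0 0 0 0 -0.55"

```text
clock: 2.45
tcp_pos: [0.4803, -0.2125, 0.312]
orientation: [1.605, 2.699, 0.003]
contact_force: [0.8, -0.6, 1.4]
grip_width: 0.0003
gripper_force: 0.0
```

```bash
python3 go.py 0.48 0.0 0.3 154
```

```text
t 2.45 p [ 0.4803 -0.2125  0.312 ] yaw 118.5 F [ 0.8 -0.6  1.4] q7 0.7 w 0.0003
shift [0.747 0.405 0.049] turn [ 0.001  0.    -0.394]
```

apply_moves --pt "0.95 0.52 0 0 0 -0.39" --pt "0.95 0.52 0 0 0 -0.39" --pt "0.95 0.52 0 0 0 -0.39" --pt "0.95 0.52 0 0 0 -0.39" --pt "0.95 0.52 0 0 0 -0.39"

```text
clock: 3.08
tcp_pos: [0.4822, 0.0568, 0.3119]
orientation: [0.728, 3.055, 0.002]
contact_force: [0.3, -0.1, 1.1]
grip_width: 0.0003
gripper_force: 0.0
```

```bash
python3 go.py 0.4805 0.2507 0.25 154
```

```text
t 3.075 p [0.4822 0.0568 0.3119] yaw 153.2 F [ 0.3 -0.1  1.1] q7 0.75 w 0.0003
shift [0.356 0.689 0.248] turn [ 0.001  0.    -0.009]
```

apply_moves --pt "0.36 0.69 0.25 0 0 -0.01" --pt "0.36 0.69 0.25 0 0 -0.01" --pt "0.36 0.69 0.25 0 0 -0.01" --pt "0.36 0.69 0.25 0 0 -0.01" --pt "0.36 0.69 0.25 0 0 -0.01"

```text
clock: 3.7
tcp_pos: [0.4807, 0.2482, 0.2484]
orientation: [-0.709, -3.059, -0.0]
contact_force: [1.0, -0.8, 0.7]
grip_width: 0.0001
gripper_force: 0.0
```

```bash
python3 go.py 0.4805 0.2507 0.172 154
python3 - <<'E'
from h import *
p=r.grab_frame("scene"); cv2.imwrite("pics/s2.png",cv2.resize(p["pixels"][60:270,280:460],None,fx=2.8,fy=2.8,interpolation=cv2.INTER_CUBIC)[:,:,::-1])
E
```

```text
t 3.7 p [0.4807 0.2482 0.2484] yaw 153.9 F [ 1.  -0.8  0.7] q7 0.26 w 0.0001
shift [0.005 0.009 0.306] turn [-0.    -0.001 -0.001]
```

View pics/s2.png

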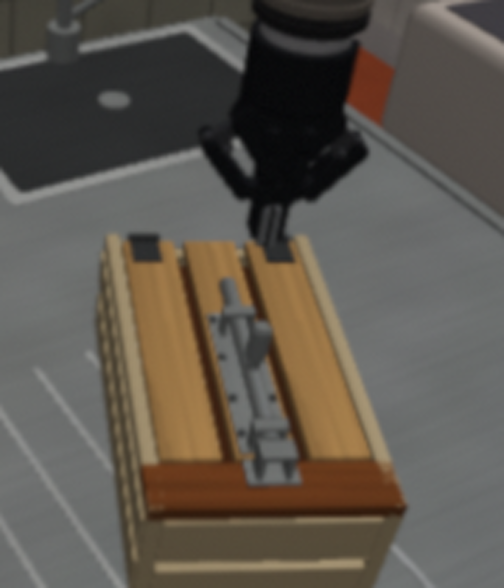

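The shut fingers are at about (268,240) in this crop, hovering high behind the knob at (258,342), in line with the bolt. Descending.

apply_moves --pt "0.01 0.01 0.1 0 0 0" --pt "0.01 0.01 0.2 0 0 0" --pt "0.01 0.01 0.26 0 0 0" --pt "0.01 0.01 0.31 0 0 0" --pt "0.01 0.01 0.31 0 0 0"

```text
clock: 4.38
tcp_pos: [0.4802, 0.2495, 0.1709]
orientation: [-0.715, -3.059, 0.001]
contact_force: [0.5, -0.8, -0.4]
grip_width: -0.0005
gripper_force: 0.0
```

```bash
python3 go.py 0.5495 0.2195 0.172 154
python3 - <<'E'
from h import *
P={n:r.grab_frame(n) for n in("scene","top")}
a=P["scene"]["pixels"][120:250,320:420]; b=P["top"]["pixels"][165:295,135:235]
im=np.hstack([cv2.resize(c,None,fx=4,fy=4,interpolation=cv2.INTER_CUBIC) for c in(a,b)])
cv2.imwrite("pics/s3.png",cv2.convertScaleAbs(im,alpha=1.5)[:,:,::-1])
E
```

```text
t 4.375 p [0.4802 0.2495 0.1709] yaw 153.7 F [ 0.5 -0.8 -0.4] q7 0.17 w -0.0005
shift [-0.302  0.015 -0.005] turn [-0.001 -0.    -0.003]
```

View pics/s3.png

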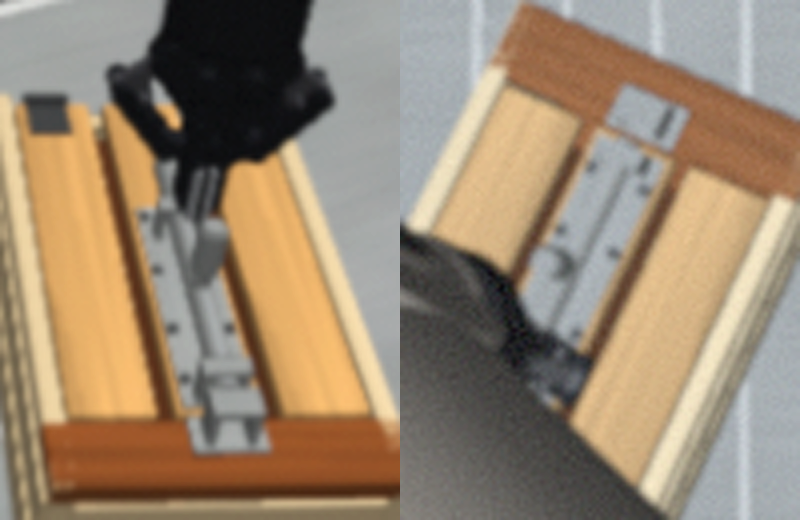

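The fingers at (205,195) sit right behind the knob at (210,250), in line and clear of the straps. Pushing.

apply_moves --pt "-0.06 0.01 0 0 0 0" --pt "-0.12 0.01 0 0 0 0" --pt "-0.17 0.01 0 0 0 0" --pt "-0.21 0.01 0 0 0 0" --pt "-0.25 0.01 0 0 0 0"

```text
clock: 5.1
tcp_pos: [0.5378, 0.225, 0.1713]
orientation: [-0.713, -3.059, -0.001]
contact_force: [-1.9, 4.2, 0.9]
grip_width: 0.0004
gripper_force: 1.9
```

```bash
python3 go.py 0.5495 0.2195 0.172 154
python3 - <<'E'
from h import *
P={n:r.grab_frame(n) for n in("scene","top")}
a=P["scene"]["pixels"][120:250,320:420]; b=P["top"]["pixels"][165:295,135:235]
im=np.hstack([cv2.resize(c,None,fx=4,fy=4,interpolation=cv2.INTER_CUBIC) for c in(a,b)])
cv2.imwrite("pics/s4.png",cv2.convertScaleAbs(im,alpha=1.5)[:,:,::-1])
E
```

```text
t 5.1 p [0.5378 0.225  0.1713] yaw 153.8 F [-1.9  4.2  0.9] q7 0.26 w 0.0004
shift [-0.052  0.001 -0.003] turn [ 0.    -0.    -0.003]
```

View pics/s4.png

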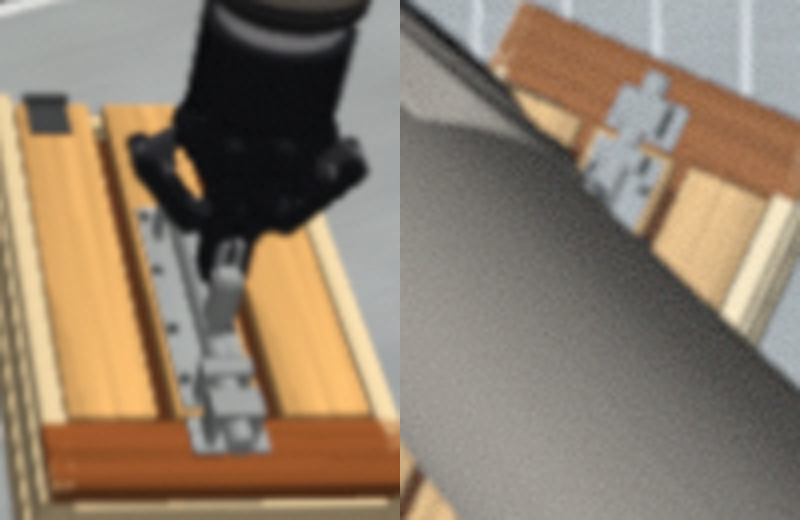

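The rod tip now shows past the keeper at (650,80), and the knob at (225,285) is still short of the front strap. Pushing on toward the stop in small steps.

apply_moves --pt "-0.02 0 0 0 0 0" --pt "-0.04 0 0 0 0 0" --pt "-0.05 0 0 0 0 0"

```text
clock: 5.58
tcp_pos: [0.5484, 0.2188, 0.171]
orientation: [-0.714, -3.059, 0.001]
contact_force: [-3.0, 1.7, -0.3]
grip_width: 0.0003
gripper_force: 1.6
```

apply_moves --pt "-0.012 0 0 0 0 0" --pt "-0.012 0 0 0 0 0"

```text
clock: 5.82
tcp_pos: [0.5486, 0.2187, 0.1709]
orientation: [-0.711, -3.056, 0.003]
contact_force: [-9.3, 2.2, 4.5]
grip_width: -0.0
gripper_force: 4.7
```

apply_moves --pt "-0.012 0 0 0 0 0" --pt "-0.012 0 0 0 0 0"

```text
clock: 6.08
tcp_pos: [0.5487, 0.2186, 0.1709]
orientation: [-0.707, -3.053, 0.004]
contact_force: [-17.4, 3.0, 7.6]
grip_width: -0.0002
gripper_force: 8.2
```

The force has climbed to about 19 N with no further movement, at the predicted home position, so the bolt is on its stop. Backing off and lifting.

apply_moves --pt "0.04 0 0 0 0 0" --pt "0.1 0 0 0 0 0" --pt "0.12 0 -0.15 0 0 0" --pt "0.12 0 -0.35 0 0 0" --pt "0.12 0 -0.55 0 0 0"

```text
clock: 6.7
tcp_pos: [0.5269, 0.2297, 0.3104]
orientation: [0.714, 3.058, -0.0]
contact_force: [1.0, -0.2, -0.1]
grip_width: -0.0002
gripper_force: 0.0
```

apply_moves --pt "0.25 -0.2 0 0 0 0" --pt "0.4 -0.45 0 0 0 0" --pt "0.4 -0.6 0 0 0 0" --pt "0.4 -0.6 0 0 0 0" --pt "0.4 -0.6 0 0 0 0"

```text
clock: 7.32
tcp_pos: [0.3716, 0.1396, 0.3094]
orientation: [0.715, 3.056, 0.0]
contact_force: [0.4, 0.6, -0.2]
grip_width: -0.0003
gripper_force: 0.0
```

Run:
```python
from h import *
P={n:r.grab_frame(n) for n in("scene","top")}
a=P["scene"]["pixels"][120:250,320:420]; b=P["top"]["pixels"][165:295,135:235]
im=np.hstack([cv2.resize(c,None,fx=4,fy=4,interpolation=cv2.INTER_CUBIC) for c in(a,b)])
cv2.imwrite("pics/s5.png",cv2.convertScaleAbs(im,alpha=1.5)[:,:,::-1])
for n in P:
  for l,z in(("slat_crate_knob",.179),("slat_crate_keeper",.146),("board_crate_knob",.149)):
    for d in r.landmark_of(P[n],l)[:1]: print(n,l,d["point"],d["conf"],atz(ray(P[n],d["point"]),z))
o=r.get_obs();print(o["tcp_pos"],o["contact_force"],o["clock"])
```

```text
scene slat_crate_knob [377.8, 199.1] 0.63 [0.57169417 0.20892957 0.179     ]
scene slat_crate_keeper [379.5, 222.7] 0.83 [0.60736013 0.19490212 0.146     ]
scene board_crate_knob [170.4, 253.8] 0.81 [ 0.50111593 -0.22683893  0.149     ]
top slat_crate_knob [183.0, 204.0] 0.57 [0.57757736 0.21130071 0.179     ]
top slat_crate_keeper [198.7, 192.2] 0.78 [0.60930706 0.1833324  0.146     ]
top board_crate_knob [382.0, 236.3] 0.96 [ 0.50144759 -0.2339518   0.149     ]
[0.37120259 0.14016833 0.30861156] [-0.45738069  1.13268802 -0.61504417] 7.725
```

View pics/s5.png

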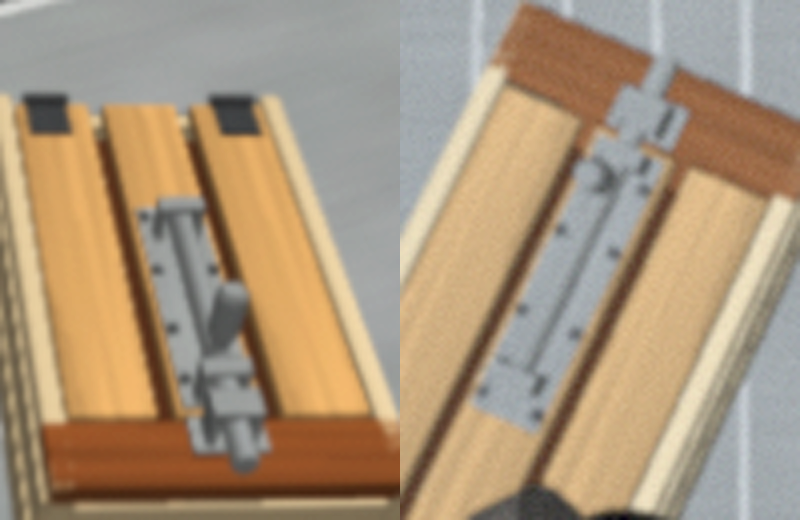

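The bolt tip stands well past the keeper at (660,75), the knob at (230,315) is against the front strap, and the arm is clear. The other knob hasn't moved.

```bash
python3 -c "
from bench import r
print(r.hand_in())"
```

```text
the job is handed in; nothing more can be done
None
```

The slatted crate's bolt is pushed through its keeper up to its stop and released, the other crate's bolt was left alone, and the job was handed in at about 8 s (no verdict was returned).

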